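# Bring the square sample before the reader and open its shutter

## Task

Push the inspection turntable round by its spokes with a finger, either way, until the square sample sits squarely in front of the reader's lens, its spoke pointing straight under the lens, and leave the table standing there. Then push the shutter lever on top of the reader across to its far stop. Keep your fingers off the samples and leave them in their seats, and do not disturb the other things on the bench.

Things in the scene. Friction and masses are not known exactly. Their poses are not given: they have to be found in the camera images.
- stand: The fixed station. Origin on the bench on the turntable's vertical axis; its x axis points level from there to the reader, a white box 76 x 84 x 103 mm (x = 170 to 246 mm, y = -42 to 42 mm, top at z = 115 mm). Below the disc a plinth of radius 65 mm; the rest under the spokes is free, but for a 12 mm high, 90 mm wide foot along x to the reader.
- lens (a point): Middle of the front of the reader's black lens barrel (34 mm thick), which reaches in over the spokes along the station's x axis to 108 mm from the turntable's axis, tilted down to z = 67 mm at its lowest edge. It looks at whichever seat stands at x = 60 mm, y = 0 of the station.
- turntable: Aluminium disc, radius 90 mm, turns endlessly either way about the station's axis, stays where left (0.15 N m friction). Origin on the axis at its underside, z = 42 mm; top z = 56 mm. Five seats (square frames 46 mm over, 4 mm high), 60 mm from the axis, at 0, 72, 144, 216, 288 degrees anticlockwise from its x axis; a spoke outside each in the same direction. Seats 0, 1 and 3 hold samples.
- spoke0 (a point): Centre of the black end ball (20 mm) of the spoke on the turntable's x axis, 150 mm from the turntable's axis. All five spokes are alike: level steel round bar 12 mm thick, sticking out from 90 to 150 mm from the axis, centre line at z = 49 mm.
- square_sample: The square sample: loose black block 36 x 36 x 16 mm, 60 g, in one of the five seats, 2 mm free play each side. Origin under its centre, z = 56 mm when seated; its centre is to be brought by the turntable to x = 60 mm, y = 0 in the station's frame.
- round_sample_a: A round sample in another seat: loose black disc 36 mm across, 16 mm high, 60 g. Origin under its centre. Stays in its seat.
- round_sample_b: A second, like round sample in another seat (the other two seats are empty). Stays in its seat.
- shutter (a joint): Angle of the shutter lever on the reader's top, about a vertical axis: 0 closed (starts at 0 to 0.2), growing anticlockwise seen from above to its far stop at 1.25, open. At 0 it points 2.49 rad anticlockwise from the station's x axis; it sweeps across over the reader's inner edge. 0.08 N m friction, it stays where left.
- shutter_post (a point): Top centre of the black upright finger post (16 mm thick, from z = 128 to 164 mm) at the end of the shutter lever, 80 mm from the lever's axis. The lever's bar is 14 mm wide, its top at z = 130 mm.
- shutter_pivot (a point): Point on the shutter lever's axis, at z = 126 mm, 208 mm from the turntable's axis.
- jar: Bystander: amber glass jar, 56 mm across, 75 mm high. Origin under its centre.
- objective: Bystander: spare brass objective, 32 mm across, 45 mm high, standing. Origin under its centre.
- screwdriver: Bystander: screwdriver lying, 170 mm long.
- dish: Bystander: clear shallow dish, 90 mm across, 18 mm high. Origin under its centre.
- slide_box: Bystander: grey slide box 100 x 90 x 35 mm. Origin under its centre.
- bottle: Bystander: white bottle, 60 mm across, 150 mm high. Origin under its centre.
There are look-alikes about, which are no part of the job. Leave any blue or green look-alike of the square_sample alone.

How it is judged:
On the way, in this order (a step that is already met when the one before it is completed fails the run):
1. the square sample stands still in front of the lens, the shutter still closed (y of square_sample in the frame of stand between -0.007 and 0.007 m and x of square_sample in the frame of stand above 0.04 m and angular speed of turntable below 0.08 rad/s and value of joint shutter below 0.4 rad), for 0.2 s.
2. the shutter lever is at its far stop, the square sample still in front of the lens (y of square_sample in the frame of stand between -0.007 and 0.007 m and x of square_sample in the frame of stand above 0.04 m and angular speed of turntable below 0.08 rad/s and value of joint shutter above 1.15 rad), for 0.2 s.
At the end, for the whole second after the job is handed in: The square sample's centre is in its seat within 7 mm sideways of the lens's line, on the lens's side, the turntable at rest; the shutter lever is at its far stop (beyond 1.15 of 1.25 rad); all three samples lie in their seats (all of step 2 and height (world z) of square_sample between 0.052 and 0.06 m and height (world z) of round_sample_a between 0.052 and 0.06 m and height (world z) of round_sample_b between 0.052 and 0.06 m); the robot touches nothing.
It fails at once if a sample is lifted out of its seat (height (world z) of any of square_sample, round_sample_a, round_sample_b above 0.062 m or height (world z) of any of square_sample, round_sample_a, round_sample_b below 0.05 m).
It fails at once if a sample is handled with the fingers (contact force between the fingers and square_sample above 1 N or contact force between the fingers and round_sample_a above 1 N or contact force between the fingers and round_sample_b above 1 N).
It fails at once if a bystander is moved or lifted (distance of any of jar, objective, screwdriver, dish, slide_box, bottle from where it was at the start of the episode above 0.02 m).
It also fails if it takes over 64 s, if anything falls off the work surface, if the arm or the gripper's body presses on something with over 40 N, if the wrist force passes 120 N, or if a joint passes its speed limit or range.

## Robot

A 7-joint arm with a two-finger parallel gripper is mounted at the origin on the work surface. World frame = base frame: x ahead of the robot, y to its left, z up, the work surface at z = 0. Lengths are in m, angles in rad, forces in N, time in s.
With the tool pointing down it reaches from about 0.425 to 0.825 m from the base axis. Payload 3.6 kg.
Tool frame: the origin (TCP) lies midway between the tips of the shut fingers; the grasp point (between the pads) lies 19 mm behind it; z points along the fingers, y is the line along which they close (so a half turn about z gives the same grasp; the last joint's range is limited). The gripper opens to 93 mm and grips with 3 to 60 N. Pads are 15 mm wide; open, the fingers measure 128 mm over their backs; the gripper's body (75 mm by 188 mm) begins 65 mm behind the grasp point.
Start: joints at [-0.026, 0.615, -0.013, 1.423, 0.008, 1.103, -0.04], TCP at [0.65, 0, 0.219] pointing down, gripper open.
Joint ranges: [-3.12, 3.12], [-0.3, 2.06], [-1.34, 1.32], [0.26, 2.42], [-1.36, 4.5], [0.01, 1.98], [-2.84, 2.84]. Speed limits (rad/s): [2.79, 2.79, 3.14, 3.14, 3.14, 3.14, 3.14].

## Interface

Orientations are given as a rotation vector (axis times angle).
In Python, from bench import env gives the robot as it stands.
- The arm moves only by the tool apply_moves, never from a script. Its argument "rows" is a list of rows, each an object of numbers: "tx", "ty", "tz": the shift along the tool's x, y, z in mm; "rx", "ry", "rz": the turn, a rotation vector about the tool's x, y, z in degrees; "fingers": the finger opening in mm, from 0 to 93. A call has 1 to 12 rows; each row is the pose to reach, as a shift and turn from the pose commanded when the call began, along the tool's axes at that moment; what a row does not reach only later rows make up. A row lasts 1/12 s, in which the tool goes at most 41.7 mm and 7.16 degrees, less where a joint would pass 70% of its speed; a pose out of reach is approached as far as the arm can. A call with a gripper value outside its range is refused whole. The fingers move at their own pace and stop on an object; the grip force is fixed at half the most. Time passes only in rows, so rows that repeat a pose let the fingers close. It gives the time, the measured TCP pose, the force, the opening and the grip force at its end, in the units of the state.
- env.observe(): the state, without advancing time (a new reading comes with each control period).
- env.snapshot(name): name is "scene" or "side" or "wrist"; returns (picture, depth): 480x640x3 uint8, red, green, blue; 480x640 float32, m along the optical axis (not along the pixel's ray), 0 where there is no reading.
- env.calibration(name): a dict with "fx", "fy", "cx", "cy" (pixels), "eye" and "orientation" of the camera in the world. Camera axes: x right, y up, looking along -z (the intrinsics and any distortion apply to the point x, -y, -z); pixel columns grow to the right and rows downward; lengths in m; the calibration is good to about 2 mm. A picture is of the moment at which its call begins: read the wrist's pose just before it. calibration takes no time and is no camera call; for the wrist camera it gives the pose at the moment of the call.
- env.job_done(): hands the job in; it is judged then, once.
The state is a dict: "time_s": time; "qpos": joint angles; "qd": joint speeds; "joint_torque": joint torques, N m; "eef_pos": TCP position; "orientation": TCP orientation; "force": force on the tool from outside, world axes, zero at the start; "torque": the same for the moment, N m; "gripper_width": finger opening in m; "gripper_force": force on a finger pad.
Only numpy, scipy, OpenCV 4.12 (cv2) and the standard library are available. Lean on these libraries where they do the work, as an engineer would, in place of code of your own. Each camera call takes 0.05 s, during which the arm holds its last target. There are 200 camera calls.

## Working session

There is one attempt and no reset: what is moved stays moved. The work goes in short steps, Python scripts to look and compute and a tool call to move; the robot and the scene stay as the last step left them, time stands still between calls to the robot, and variables do not carry over. Pictures are saved under pics/ and viewed, at most 10 in all, crops included, and the job is handed in when it is done.

Besides the shell and the picture viewer there is one more tool, called after "Emit:" in YAML: its name, and indented under it one key for each argument. apply_moves: Moves the arm, as the interface text tells. Its arguments: {"type":"object","properties":{"rows":{"type":"array"}},"required":["rows"]}

```bash
ls; mkdir -p pics; cat > h.py <<'E'
import numpy as np, cv2
from scipy.spatial.transform import Rotation as R
from bench import env
def rot(o):
    o=np.array(o,float)
    return o if o.shape==(3,3) else (R.from_rotvec(o).as_matrix() if o.size==3 else R.from_quat(o).as_matrix())
def pts(c,u,v,d):
    p=np.stack([(u-c['cx'])/c['fx']*d,-(v-c['cy'])/c['fy']*d,-d],-1)
    return p@rot(c['orientation']).T+np.array(c['eye'])
def plane(c,u,v,z):
    u=np.asarray(u,float);v=np.asarray(v,float)
    a=pts(c,u,v,np.ones_like(u));e=np.array(c['eye']);d=a-e
    return e+d*((z-e[2])/d[...,2])[...,None]
def proj(c,P):
    q=(np.asarray(P,float)-np.array(c['eye']))@rot(c['orientation'])
    return np.stack([c['cx']+c['fx']*q[...,0]/-q[...,2],c['cy']-c['fy']*q[...,1]/-q[...,2]],-1)
E
python3 - <<'E'
from h import *
for n in("scene","side"):
    p,d=env.snapshot(n);c=env.calibration(n);print(c)
    cv2.imwrite(f'pics/{n}0.png',p[...,::-1]);np.savez(f'{n}0.npz',p=p,d=d)
print(env.observe())
E
```

```text
pics
{'fx': 601.4304385711715, 'fy': 601.4304385711715, 'cx': 312.9003556506665, 'cy': 232.46533990297684, 'eye': array([ 1.45097074, -0.08249669,  1.36428276]), 'orientation': array([0.52445914, 0.46321226, 1.43759857])}
{'fx': 484.37864512075777, 'fy': 484.37864512075777, 'cx': 311.5001965028782, 'cy': 240.401972524469, 'eye': array([ 0.00221435, -0.76073606,  0.70727127]), 'orientation': array([ 0.97644363, -0.30160425, -0.57393441])}
{'time_s': 0.1, 'qpos': array([-0.02652606,  0.61580775, -0.01259191,  1.42469562,  0.00811735,
        1.10338049, -0.0404167 ]), 'qd': array([-0.00037437, -0.00204692, -0.00028515, -0.00404098,  0.00047769,
       -0.00115053,  0.00053271]), 'joint_torque': array([ 9.60165453e-04, -4.60037935e+01,  2.10206788e-01, -1.66244763e+01,
       -6.11468428e-02,  1.69380486e-02,  1.02607953e-04]), 'eef_pos': array([6.49312898e-01, 1.07412970e-05, 2.17620910e-01]), 'orientation': array([-2.22027956, -2.2204178 ,  0.00254876]), 'force': array([-0.49006842, -0.17430154,  0.68961981]), 'torque': array([0.0450349 , 0.01034424, 0.00629546]), 'gripper_force': 0.0, 'gripper_width': 0.09287115531068055}
```

View pics/scene0.png

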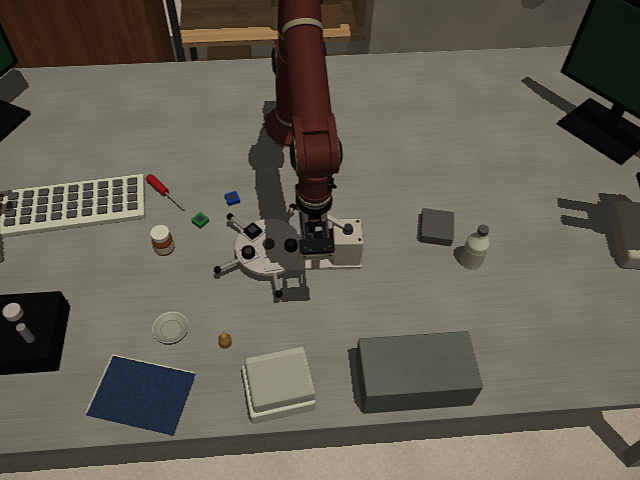

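View pics/side0.png

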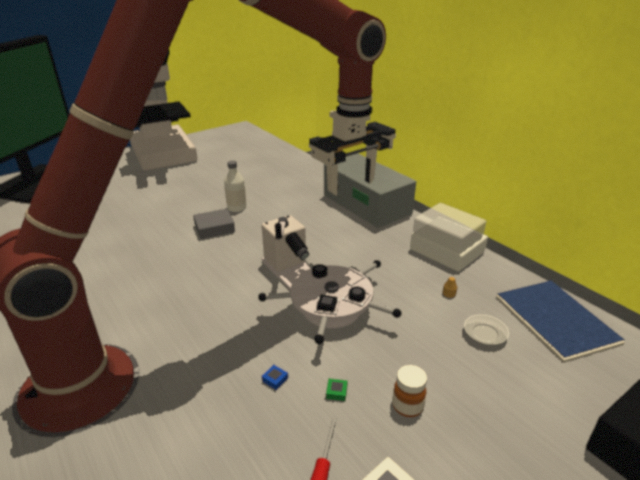

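The scene shows the turntable at about (268,248), the reader to its right at about (345,240), and the gripper overhead. In the side view the spoke balls are at about (262,297), (377,264), (397,313) and (319,338). The square sample looks to be at (327,302), on the spoke that ends at (319,338).

```bash
python3 - <<'E'
from h import *
a=np.load('side0.npz');b=np.load('scene0.npz')
s=cv2.resize(a['p'][205:350,245:415],None,fx=4.6,fy=4.1,interpolation=cv2.INTER_CUBIC)[...,::-1]
cv2.imwrite('pics/side_crop.png',s[:600,:800])
s=cv2.resize(b['p'][185:310,205:375],None,fx=4.7,fy=4.7,interpolation=cv2.INTER_CUBIC)[...,::-1]
cv2.imwrite('pics/scene_crop.png',s[:600,:800])
from scipy.optimize import least_squares
cs=env.calibration('side');cc=env.calibration('scene')
B=plane(cs,[262,377,397,319],[297,264,313,338],0.049)
C=plane(cc,[231,218,278],[217,269,293],0.049)
for n,P in(('side',B),('scene',C)):
    r=least_squares(lambda q:np.hypot(P[:,0]-q[0],P[:,1]-q[1])-.15,[.65,-.1]);o=r.x
    print(n,P[:,:2].round(3),o.round(4),np.degrees(np.arctan2(P[:,1]-o[1],P[:,0]-o[0])).round(1),np.abs(r.fun).max())
E
```

```text
side [[ 0.383 -0.032]
 [ 0.664 -0.087]
 [ 0.58  -0.241]
 [ 0.408 -0.205]] [ 0.5162 -0.1037] [ 151.6    6.3  -65.3 -136.8] 0.0016682902400888822
scene [[ 0.41  -0.206]
 [ 0.58  -0.24 ]
 [ 0.664 -0.088]] [ 0.5165 -0.1026] [-135.7  -65.2    5.7] 0.001942929522361081
```

View pics/side_crop.png

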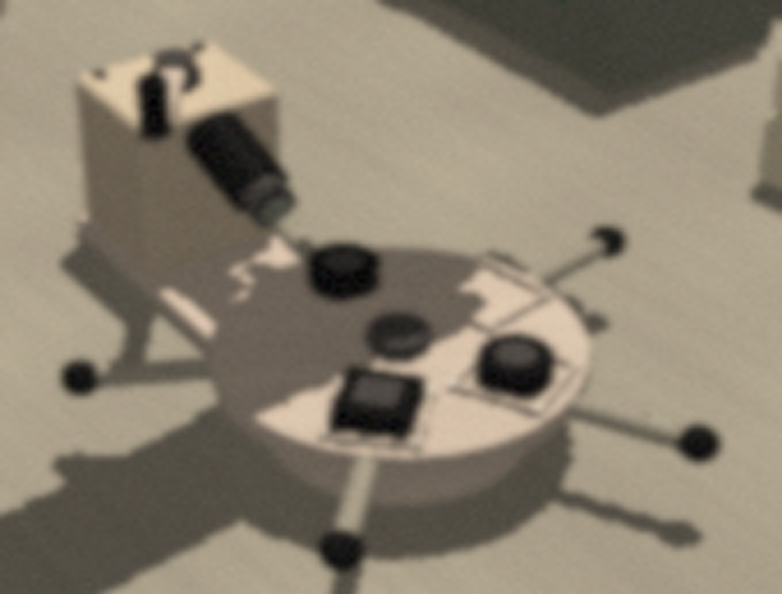

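View pics/scene_crop.png

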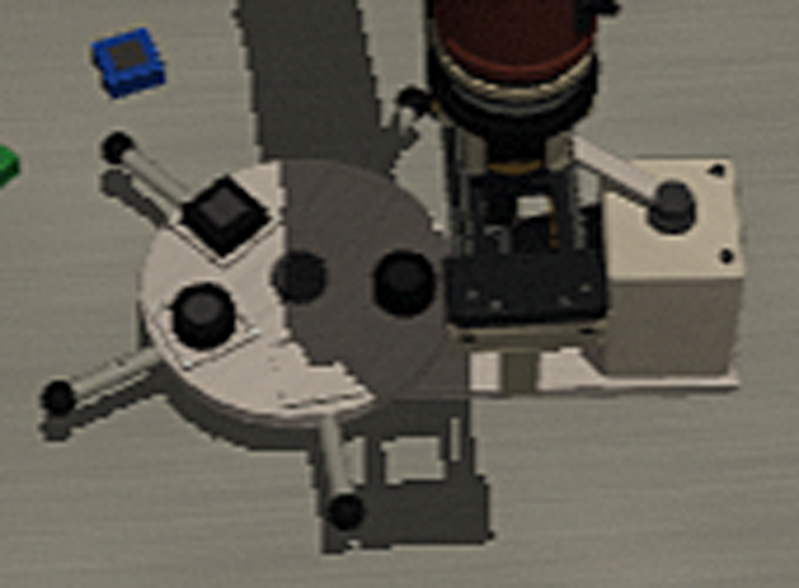

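The crops show the square sample on the spoke at about -136° world, empty seats at about 6° and 151°, and round samples at about -65° and 79°. The reader's top back edge is at scene (361,219)–(363,243), and the lever pivot is at about (348,227). The arm hides part of the reader in this view.

The shorter way round is clockwise, pushing the far-side spokes. I'll get the station axis from the reader's top.

```bash
python3 - <<'E'
from h import *
cs=env.calibration('side');cc=env.calibration('scene');o=np.array([.5164,-.103])
def f(n,c,P,z):
    P=np.array(P,float);Q=plane(c,P[:,0],P[:,1],z);d=Q[:,:2]-o
    print(n,Q[:,:2].round(3).tolist(),np.hypot(*d.T).round(3),np.degrees(np.arctan2(d[:,1],d[:,0])).round(1))
f('side top corners',cs,[(262,225.7),(290.7,214.8),(305.4,228.7)],.115)
f('scene back top corners',cc,[(361.4,219),(363.1,243.5)],.115)
f('scene pivot',cc,[(348,227)],.132)
f('side post top',cs,[(278.5,223.5)],.164)
f('side lens',cs,[(245+275/4.6,205+205/4.1)],.075)
E
```

```text
side top corners [[0.484, 0.129], [0.569, 0.132], [0.56, 0.055]] [0.234 0.241 0.164] [97.9 77.4 74.6]
scene back top corners [[0.494, 0.142], [0.573, 0.136]] [0.246 0.246] [95.2 76.7]
scene pivot [[0.53, 0.101]] [0.205] [86.1]
side post top [[0.479, 0.042]] [0.15] [104.6]
side lens [[0.528, 0.013]] [0.117] [84.3]
```

Emit:
apply_moves:
  rows:
    - {"tx": -20,"ty": -8,"rz": -6,"fingers": 0}
    - {"tx": -40,"ty": -16,"rz": -12,"fingers": 0}
    - {"tx": -59,"ty": -24,"rz": -18,"fingers": 0}
    - {"tx": -59,"ty": -24,"rz": -22,"fingers": 0}
    - {"tx": -59,"ty": -24,"rz": -22,"tz": 30,"fingers": 0}
    - {"tx": -59,"ty": -24,"rz": -22,"tz": 60,"fingers": 0}
    - {"tx": -59,"ty": -24,"rz": -22,"tz": 90,"fingers": 0}
    - {"tx": -59,"ty": -24,"rz": -22,"tz": 90,"fingers": 0}

```text
invalid input
```

Emit:
apply_moves:
  rows:
    - {"tx": -20,"ty": -8,"tz": 0,"rx": 0,"ry": 0,"rz": -6,"fingers": 0}
    - {"tx": -40,"ty": -16,"tz": 0,"rx": 0,"ry": 0,"rz": -12,"fingers": 0}
    - {"tx": -59,"ty": -24,"tz": 0,"rx": 0,"ry": 0,"rz": -18,"fingers": 0}
    - {"tx": -59,"ty": -24,"tz": 0,"rx": 0,"ry": 0,"rz": -22,"fingers": 0}
    - {"tx": -59,"ty": -24,"tz": 30,"rx": 0,"ry": 0,"rz": -22,"fingers": 0}
    - {"tx": -59,"ty": -24,"tz": 60,"rx": 0,"ry": 0,"rz": -22,"fingers": 0}
    - {"tx": -59,"ty": -24,"tz": 90,"rx": 0,"ry": 0,"rz": -22,"fingers": 0}
    - {"tx": -59,"ty": -24,"tz": 90,"rx": 0,"ry": 0,"rz": -22,"fingers": 0}

```text
time_s: 0.77
eef_pos: [0.6209, -0.0589, 0.1222]
orientation: [-1.75, -2.595, 0.011]
force: [-1.5, -0.0, -1.1]
gripper_width: 0.0445
gripper_force: 0.0
```

Emit:
apply_moves:
  rows:
    - {"tx": 0,"ty": 2,"tz": 0,"rx": 0,"ry": 0,"rz": 0,"fingers": 0}
    - {"tx": 0,"ty": 2,"tz": 0,"rx": 0,"ry": 0,"rz": 0,"fingers": 0}
    - {"tx": 0,"ty": 2,"tz": 0,"rx": 0,"ry": 0,"rz": 0,"fingers": 0}
    - {"tx": 0,"ty": 2,"tz": 0,"rx": 0,"ry": 0,"rz": 0,"fingers": 0}
    - {"tx": 0,"ty": 2,"tz": 0,"rx": 0,"ry": 0,"rz": 0,"fingers": 0}
    - {"tx": 0,"ty": 2,"tz": 25,"rx": 0,"ry": 0,"rz": 0,"fingers": 0}
    - {"tx": 0,"ty": 2,"tz": 50,"rx": 0,"ry": 0,"rz": 0,"fingers": 0}
    - {"tx": 0,"ty": 2,"tz": 70,"rx": 0,"ry": 0,"rz": 0,"fingers": 0}
    - {"tx": 0,"ty": 2,"tz": 84,"rx": 0,"ry": 0,"rz": 0,"fingers": 0}
    - {"tx": 0,"ty": 2,"tz": 84,"rx": 0,"ry": 0,"rz": 0,"fingers": 0}

```text
time_s: 1.6
eef_pos: [0.6257, -0.0581, 0.0421]
orientation: [-1.754, -2.601, 0.005]
force: [-0.3, 0.7, -0.4]
gripper_width: 0.0001
gripper_force: 0.0
```

```bash
cat >> h.py <<'E'
O=np.array([.5164,-.103])
def tool():
    s=env.observe();p=np.array(s['eef_pos']);M=rot(s['orientation']);d=p[:2]-O
    print('tcp',p.round(4),'yaw',round(float(np.degrees(np.arctan2(M[1,1],M[0,1]))),1),'r',np.hypot(*d).round(4),'ang',np.degrees(np.arctan2(d[1],d[0])).round(1),'F',np.array(s['force']).round(1),'w',round(float(s['gripper_width']),4),'t',s['time_s'],'q',np.array(s['qpos']).round(2))
    return p,M
E
python3 - <<'E'
from h import *
tool()
p,d=env.snapshot('side');q,_=env.snapshot('scene')
im=np.hstack([cv2.resize(p[150:370,230:430],(400,440)),cv2.resize(q[150:330,200:380],(400,440))])
cv2.imwrite('pics/down.png',im[...,::-1])
E
```

```text
tcp [ 0.6257 -0.0581  0.0421] yaw 22.0 r 0.1181 ang 22.3 F [-0.3  0.7 -0.4] w 0.0001 t 1.6 q [ 0.11  0.79 -0.1   1.65  0.1   0.71  0.35]
```

View pics/down.png

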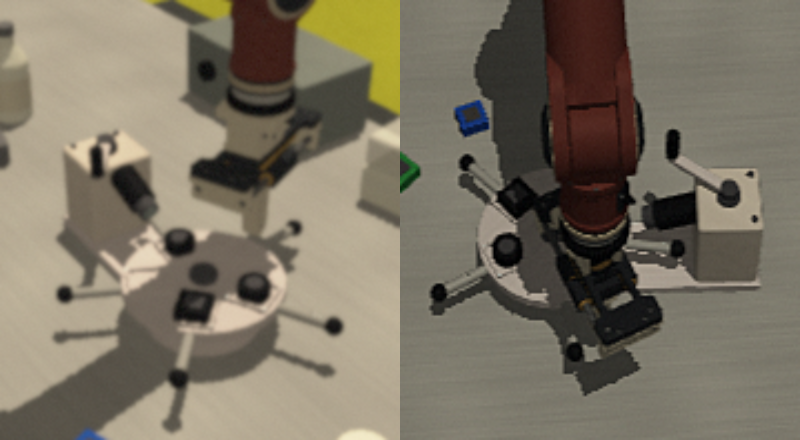

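The fingertips are down beside the spoke at about 6°, on its anticlockwise side and clear of it. I'll push clockwise along the arc.

Emit:
apply_moves:
  rows:
    - {"tx": -10.3,"ty": -0.4,"tz": 0,"rx": 0,"ry": 0,"rz": 5,"fingers": 0}
    - {"tx": -20.5,"ty": -1.8,"tz": 0,"rx": 0,"ry": 0,"rz": 10,"fingers": 0}
    - {"tx": -30.5,"ty": -4,"tz": 0,"rx": 0,"ry": 0,"rz": 15,"fingers": 0}
    - {"tx": -40.4,"ty": -7.1,"tz": 0,"rx": 0,"ry": 0,"rz": 20,"fingers": 0}
    - {"tx": -49.9,"ty": -11.1,"tz": 0,"rx": 0,"ry": 0,"rz": 25,"fingers": 0}
    - {"tx": -59,"ty": -15.8,"tz": 0,"rx": 0,"ry": 0,"rz": 30,"fingers": 0}
    - {"tx": -67.7,"ty": -21.3,"tz": 0,"rx": 0,"ry": 0,"rz": 35,"fingers": 0}
    - {"tx": -75.8,"ty": -27.6,"tz": 0,"rx": 0,"ry": 0,"rz": 40,"fingers": 0}
    - {"tx": -83.4,"ty": -34.6,"tz": 0,"rx": 0,"ry": 0,"rz": 45,"fingers": 0}
    - {"tx": -90.4,"ty": -42.2,"tz": 0,"rx": 0,"ry": 0,"rz": 50,"fingers": 0}
    - {"tx": -96.7,"ty": -50.3,"tz": 0,"rx": 0,"ry": 0,"rz": 55,"fingers": 0}
    - {"tx": -102.2,"ty": -59,"tz": 0,"rx": 0,"ry": 0,"rz": 60,"fingers": 0}

```text
time_s: 2.7
eef_pos: [0.615, -0.1751, 0.0475]
orientation: [2.822, 1.371, 0.012]
force: [2.6, 0.4, 0.7]
gripper_width: 0.0006
gripper_force: 0.9
```

```bash
python3 - <<'E'
from h import *
tool()
E
```

```text
tcp [ 0.615  -0.1751  0.0475] yaw -38.2 r 0.1221 ang -36.2 F [2.6 0.4 0.7] w 0.0006 t 2.7 q [ 0.14  0.79  0.17  1.63 -0.19  0.72 -0.26]
```

Emit:
apply_moves:
  rows:
    - {"tx": -10.3,"ty": -0.4,"tz": 4,"rx": 0,"ry": 0,"rz": 5,"fingers": 0}
    - {"tx": -20.5,"ty": -1.8,"tz": 8,"rx": 0,"ry": 0,"rz": 10,"fingers": 0}
    - {"tx": -30.5,"ty": -4,"tz": 10,"rx": 0,"ry": 0,"rz": 15,"fingers": 0}
    - {"tx": -40.4,"ty": -7.1,"tz": 10,"rx": 0,"ry": 0,"rz": 20,"fingers": 0}
    - {"tx": -49.9,"ty": -11.1,"tz": 10,"rx": 0,"ry": 0,"rz": 25,"fingers": 0}
    - {"tx": -59,"ty": -15.8,"tz": 10,"rx": 0,"ry": 0,"rz": 30,"fingers": 0}
    - {"tx": -67.7,"ty": -21.3,"tz": 10,"rx": 0,"ry": 0,"rz": 35,"fingers": 0}
    - {"tx": -75.8,"ty": -27.6,"tz": 10,"rx": 0,"ry": 0,"rz": 40,"fingers": 0}
    - {"tx": -83.4,"ty": -34.6,"tz": 10,"rx": 0,"ry": 0,"rz": 45,"fingers": 0}
    - {"tx": -90.4,"ty": -42.2,"tz": 10,"rx": 0,"ry": 0,"rz": 50,"fingers": 0}
    - {"tx": -96.7,"ty": -50.3,"tz": 10,"rx": 0,"ry": 0,"rz": 55,"fingers": 0}
    - {"tx": -96.7,"ty": -50.3,"tz": 10,"rx": 0,"ry": 0,"rz": 55,"fingers": 0}

```text
time_s: 3.7
eef_pos: [0.5123, -0.2213, 0.0367]
orientation: [3.14, -0.087, 0.004]
force: [-0.0, -0.2, 0.2]
gripper_width: 0.0006
gripper_force: 0.0
```

```bash
python3 - <<'E'
from h import *
tool()
p,d=env.snapshot('side');q,_=env.snapshot('scene')
im=np.hstack([cv2.resize(p[150:370,230:430],(400,440)),cv2.resize(q[150:330,200:380],(400,440))])
cv2.imwrite('pics/p2.png',im[...,::-1])
E
```

```text
tcp [ 0.5123 -0.2213  0.0367] yaw -93.2 r 0.1184 ang -92.0 F [-0.  -0.2  0.2] w 0.0006 t 3.7 q [ 0.12  0.75  0.4   1.88 -0.48  0.6  -0.8 ]
```

View pics/p2.png

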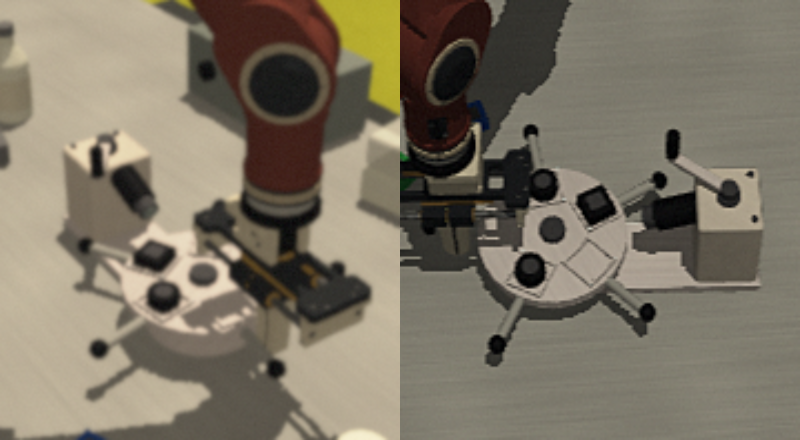

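The finger is at about -92° and has swung the table well round. In the scene half of the picture the square is at (597,205) with its spoke ball at (659,180). The reader's top and the lens barrel are now clear of the arm.

```bash
cat >> h.py <<'E'
def balls(name,guess):
    """table phase: refine ball centroids near guessed world angles; returns angles"""
    p,_=env.snapshot(name);c=env.calibration(name);g=p.max(2);out=[]
    for a in guess:
        w=[*(O+.15*np.array([np.cos(np.radians(a)),np.sin(np.radians(a))])),.049]
        for _ in range(4):
            u,v=proj(c,w);y,x=np.mgrid[:480,:640];m=(np.hypot(x-u,y-v)<7)&(g<55)
            if m.sum()<8: break
            w=plane(c,x[m].mean(),y[m].mean(),.049)
        d=w[:2]-O;out.append((a,int(m.sum()),round(float(np.degrees(np.arctan2(d[1],d[0]))),1),round(float(np.hypot(*d)),3)))
    print(name,out);return p,c
E
python3 - <<'E'
from h import *
cc=env.calibration('scene')
P=[(200+.45*(x-400),150+.409*y) for x,y in [(530,131),(659,180),(648,312),(497,344)]]
P=np.array(P);Q=plane(cc,P[:,0],P[:,1],.049);d=Q[:,:2]-O;ang=np.degrees(np.arctan2(d[:,1],d[:,0]));print(ang.round(1),np.hypot(*d.T).round(3))
p,c=balls('scene',ang)
# reader top face: bright, find its min-area rectangle
for z,pts_ in ((.115,[(697,172),(757,169),(762,231),(698,233)]),(.164,[(672,135)]),(.132,[(729,187)])):
    T=np.array([(200+.45*(x-400),150+.409*y) for x,y in pts_]);Q=plane(cc,T[:,0],T[:,1],z);d=Q[:,:2]-O
    print(z,Q[:,:2].round(3).tolist(),np.degrees(np.arctan2(d[:,1],d[:,0])).round(1),np.hypot(*d.T).round(3))
cv2.imwrite('pics/lens.png',cv2.resize(p[185:265,300:380],(600,600),interpolation=cv2.INTER_CUBIC)[...,::-1])
E
```

```text
[-170.2  116.6   43.8  -28. ] [0.151 0.147 0.15  0.152]
scene [(np.float64(-170.18299662435825), 29, -169.8, 0.15), (np.float64(116.59803017750431), 62, 114.2, 0.14), (np.float64(43.8315089714623), 89, 39.8, 0.149), (np.float64(-28.03589990365747), 76, -27.7, 0.157)]
0.115 [[0.493, 0.069], [0.494, 0.14], [0.576, 0.135], [0.573, 0.061]] [97.7 95.2 75.9 70.9] [0.173 0.244 0.245 0.174]
0.164 [[0.48, 0.039]] [104.5] [0.147]
0.132 [[0.529, 0.101]] [86.5] [0.205]
```

View pics/lens.png

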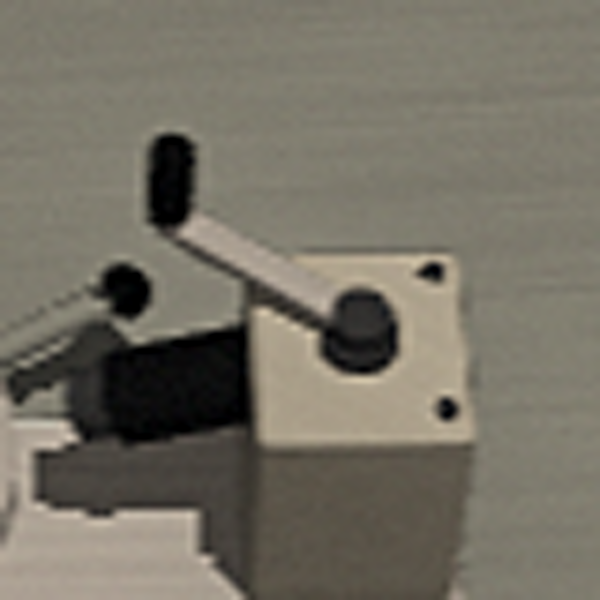

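Emit:
apply_moves:
  rows:
    - {"tx": -8.2,"ty": -0.3,"tz": 0,"rx": 0,"ry": 0,"rz": 4,"fingers": 0}
    - {"tx": -16.4,"ty": -1.1,"tz": 0,"rx": 0,"ry": 0,"rz": 8,"fingers": 0}
    - {"tx": -24.5,"ty": -2.6,"tz": 0,"rx": 0,"ry": 0,"rz": 12,"fingers": 0}
    - {"tx": -32.5,"ty": -4.6,"tz": 0,"rx": 0,"ry": 0,"rz": 16,"fingers": 0}
    - {"tx": -40.4,"ty": -7.1,"tz": 0,"rx": 0,"ry": 0,"rz": 20,"fingers": 0}
    - {"tx": -46,"ty": -9.4,"tz": 0,"rx": 0,"ry": 0,"rz": 23,"fingers": 0}
    - {"tx": -50,"ty": -11.1,"tz": 0,"rx": 0,"ry": 0,"rz": 25,"fingers": 0}
    - {"tx": -51.7,"ty": -12,"tz": 0,"rx": 0,"ry": 0,"rz": 26,"fingers": 0}
    - {"tx": -53.6,"ty": -12.9,"tz": 0,"rx": 0,"ry": 0,"rz": 27,"fingers": 0}
    - {"tx": -53.6,"ty": -12.9,"tz": 0,"rx": 0,"ry": 0,"rz": 27,"fingers": 0}
    - {"tx": -53.6,"ty": -12.9,"tz": 0,"rx": 0,"ry": 0,"rz": 27,"fingers": 0}

```text
time_s: 4.77
eef_pos: [0.4599, -0.2044, 0.0347]
orientation: [-3.035, 0.811, -0.001]
force: [1.0, -1.0, 0.3]
gripper_width: 0.0008
gripper_force: 0.6
```

```bash
python3 - <<'E'
from h import *
tool()
cc=env.calibration('scene')
def ang(P,z):
    P=np.array(P,float);Q=plane(cc,P[:,0],P[:,1],z);d=Q[:,:2]-O;print(Q[:,:2].round(4).tolist(),np.degrees(np.arctan2(d[:,1],d[:,0])).round(1),np.hypot(*d.T).round(3))
ang([(333.1,219),(360.7,219),(363.1,243.7),(334.7,244.6)],.115)
ang([(300+358/7.5,185+322/7.5)],.138); ang([(300+172/7.5,185+150/7.5)],.164)
ang([(316.9,223.8)],.049)
p,d=env.snapshot('scene');np.savez('s3.npz',p=p,d=d)
cv2.imwrite('pics/p3.png',cv2.resize(p[180:305,205:375],(800,588),interpolation=cv2.INTER_CUBIC)[...,::-1])
E
```

```text
tcp [ 0.4599 -0.2044  0.0347] yaw -119.9 r 0.1161 ang -119.1 F [ 1.  -1.   0.3] w 0.0008 t 4.7667 q [ 0.06  0.72  0.49  2.03 -0.65  0.54 -1.08]
[[0.4887, 0.0676], [0.4939, 0.1402], [0.5737, 0.136], [0.5712, 0.0632]] [99.2 95.3 76.5 71.8] [0.173 0.244 0.246 0.175]
[[0.5379, 0.0992]] [83.9] [0.203]
[[0.4792, 0.0403]] [104.6] [0.148]
[[0.4513, 0.0294]] [116.2] [0.148]
```

View pics/p3.png

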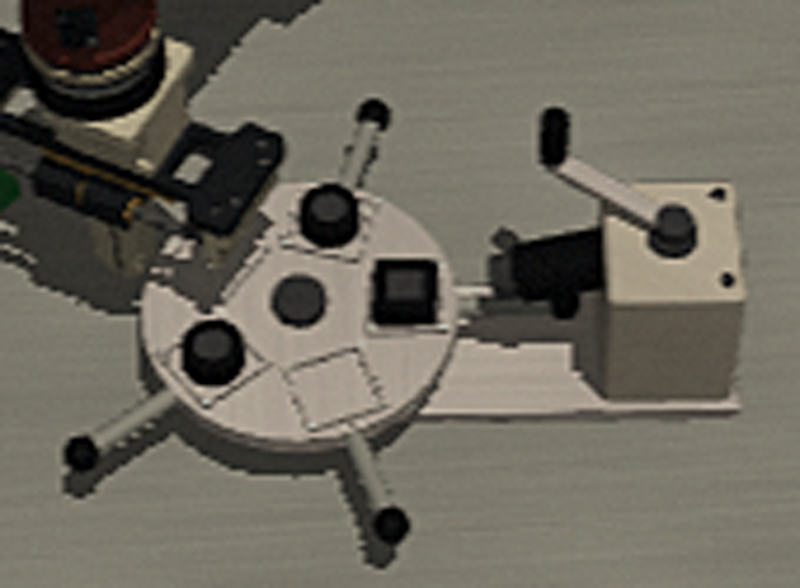

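The square is now almost under the lens: its centre is at crop (405,292), its spoke ball shows just below the barrel at (565,303), and three other balls are clear at (372,115), (80,453) and (390,525).

```bash
python3 - <<'E'
from h import *
from scipy.optimize import least_squares
cc=env.calibration('scene');s=800/170
P=np.array([(372,115),(80,453),(390,525)])/s+[205,180]
Q=plane(cc,P[:,0],P[:,1],.049)[:,:2]
k=np.array([1,3,4])*72  # relative to square spoke: ball order
d=Q-O;a=np.degrees(np.arctan2(d[:,1],d[:,0]));print('angles',a.round(1),np.hypot(*d.T).round(3),'square spoke est',(((a-86+36)%72)-36+86).round(1))
r=least_squares(lambda q:np.hypot(*(Q-q).T)-.15,O);o=r.x
a=np.degrees(np.arctan2(*(Q-o).T[::-1]));print(o.round(4),(((a-86+36)%72)-36+86).round(1))
def w(pts,z):
    p=np.array(pts)/s+[205,180];return plane(cc,p[:,0],p[:,1],z)[:,:2]
for n,pt,z in(('hub',(300,300),.056),('square top centre',(407,284),.072),('pivot top',(672,228),.138)):
    d=w([pt],z)[0]-O;print(n,(d+O).round(4),np.degrees(np.arctan2(d[1],d[0])).round(1),np.hypot(*d).round(4))
b=w([(400,262),(376,262),(437,261),(438,310),(378,314)],.072);
d=b[1:].mean(0)-O;print('sq corners centre',np.degrees(np.arctan2(d[1],d[0])).round(1),np.hypot(*d).round(4))
E
```

```text
angles [161.9 -55.5  15.5] [0.148 0.153 0.151] square spoke est [89.9 88.5 87.5]
[ 0.5179 -0.106 ] [88.9 88.7 88.8]
hub [ 0.5141 -0.1052] -136.7 0.0032
square top centre [ 0.5188 -0.0445] 87.6 0.0585
pivot top [0.5395 0.0992] 83.5 0.2035
sq corners centre 85.8 0.0587
```

About 3° to go, so one slow nudge of 6 mm, then back off along the arc.

Emit:
apply_moves:
  rows:
    - {"tx": -2,"ty": 0,"tz": 0,"rx": 0,"ry": 0,"rz": 1,"fingers": 0}
    - {"tx": -4,"ty": 0,"tz": 0,"rx": 0,"ry": 0,"rz": 2,"fingers": 0}
    - {"tx": -5,"ty": 0,"tz": 0,"rx": 0,"ry": 0,"rz": 2.5,"fingers": 0}
    - {"tx": -6,"ty": 0,"tz": 0,"rx": 0,"ry": 0,"rz": 3,"fingers": 0}
    - {"tx": -6,"ty": 0,"tz": 0,"rx": 0,"ry": 0,"rz": 3,"fingers": 0}
    - {"tx": -6,"ty": 0,"tz": 0,"rx": 0,"ry": 0,"rz": 3,"fingers": 0}
    - {"tx": 0,"ty": 0,"tz": 0,"rx": 0,"ry": 0,"rz": 3,"fingers": 0}
    - {"tx": 10,"ty": 0,"tz": 0,"rx": 0,"ry": 0,"rz": 3,"fingers": 0}
    - {"tx": 12,"ty": 0,"tz": 0,"rx": 0,"ry": 0,"rz": 3,"fingers": 0}
    - {"tx": 12,"ty": 0,"tz": 0,"rx": 0,"ry": 0,"rz": 3,"fingers": 0}

```text
time_s: 5.65
eef_pos: [0.4699, -0.2109, 0.0344]
orientation: [3.012, -0.892, -0.001]
force: [-0.3, -0.8, 0.1]
gripper_width: 0.0002
gripper_force: 0.0
```

```bash
python3 - <<'E'
from h import *
tool()
p,c=balls('scene',[158,-58,14]);
p0=np.load('s3.npz')['p'];np.savez('s4.npz',p=p)
print('before'); 
g0=p0.max(2);g=p.max(2)
y,x=np.mgrid[:480,:640]
O2=np.array([.5175,-.1055])
for n,img in(('before',g0),('after',g)):
    out=[]
    for a in (160,-57,15):
        w=np.array([*(O2+.15*np.array([np.cos(np.radians(a)),np.sin(np.radians(a))])),.049]);u,v=proj(c,w)
        m=((np.hypot(x-u,y-v)<11)&(img<48)).astype(np.uint8)
        m=cv2.morphologyEx(m,cv2.MORPH_OPEN,cv2.getStructuringElement(cv2.MORPH_ELLIPSE,(5,5)))
        k,l,st,ce=cv2.connectedComponentsWithStats(m)
        if k<2: out.append(None);continue
        i=1+np.argmax(st[1:,4]);d=plane(c,*ce[i],.049)[:2]-O2
        A=np.degrees(np.arctan2(d[1],d[0]));out.append((int(st[i,4]),round((A-86+36)%72-36+86,1),round(float(np.hypot(*d)),3)))
    print(n,out)
E
```

```text
tcp [ 0.4699 -0.2109  0.0344] yaw -123.0 r 0.1174 ang -113.3 F [-0.3 -0.8  0.1] w 0.0002 t 5.65 q [ 0.05  0.74  0.51  2.   -0.66  0.57 -1.13]
scene [(158, 28, 158.6, 0.15), (-58, 92, -56.1, 0.155), (14, 90, 9.9, 0.153)]
before
before [(17, np.float64(89.7), 0.154), (40, np.float64(88.9), 0.151), (49, np.float64(88.1), 0.149)]
after [None, (40, np.float64(85.0), 0.15), (46, np.float64(84.6), 0.149)]
```

The square's spoke now reads about 85°, against a lens axis of about 86°, which is roughly 1 mm sideways at the seat. I'll lift away and move toward the lever, then check with a clear view.

Emit:
apply_moves:
  rows:
    - {"tx": 0,"ty": 0,"tz": -25,"rx": 0,"ry": 0,"rz": 0,"fingers": 0}
    - {"tx": 0,"ty": 0,"tz": -60,"rx": 0,"ry": 0,"rz": 0,"fingers": 0}
    - {"tx": 0,"ty": 0,"tz": -95,"rx": 0,"ry": 0,"rz": 0,"fingers": 0}
    - {"tx": 0,"ty": 0,"tz": -130,"rx": 0,"ry": 0,"rz": 0,"fingers": 0}
    - {"tx": 0,"ty": 0,"tz": -165,"rx": 0,"ry": 0,"rz": 0,"fingers": 0}
    - {"tx": -23,"ty": -33,"tz": -165,"rx": 0,"ry": 0,"rz": 5,"fingers": 0}
    - {"tx": -47,"ty": -66,"tz": -165,"rx": 0,"ry": 0,"rz": 10,"fingers": 0}
    - {"tx": -70,"ty": -99,"tz": -165,"rx": 0,"ry": 0,"rz": 15,"fingers": 0}
    - {"tx": -94,"ty": -132,"tz": -165,"rx": 0,"ry": 0,"rz": 20,"fingers": 0}
    - {"tx": -117,"ty": -165,"tz": -165,"rx": 0,"ry": 0,"rz": 25,"fingers": 0}
    - {"tx": -141,"ty": -198,"tz": -165,"rx": 0,"ry": 0,"rz": 30,"fingers": 0}
    - {"tx": -164,"ty": -230,"tz": -165,"rx": 0,"ry": 0,"rz": 34,"fingers": 0}

```text
time_s: 6.7
eef_pos: [0.4559, 0.0738, 0.1994]
orientation: [2.616, -1.739, -0.003]
force: [0.7, -1.5, 0.3]
gripper_width: 0.0007
gripper_force: 0.0
```

```bash
python3 - <<'E'
from h import *
tool()
a=env.snapshot('scene')[0];b=env.snapshot('side')[0];np.savez('s5.npz',a=a,b=b)
im=np.hstack([cv2.resize(a[185:300,205:320],(400,400),interpolation=cv2.INTER_CUBIC),cv2.resize(b[200:350,245:395],(400,400),interpolation=cv2.INTER_CUBIC)])
cv2.imwrite('pics/chk.png',im[...,::-1])
E
```

```text
tcp [0.4559 0.0738 0.1994] yaw -157.2 r 0.1869 ang 108.9 F [ 0.7 -1.5  0.3] w 0.0007 t 6.7 q [-0.87  0.5   0.98  1.99 -0.53  0.93 -2.36]
```

View pics/chk.png

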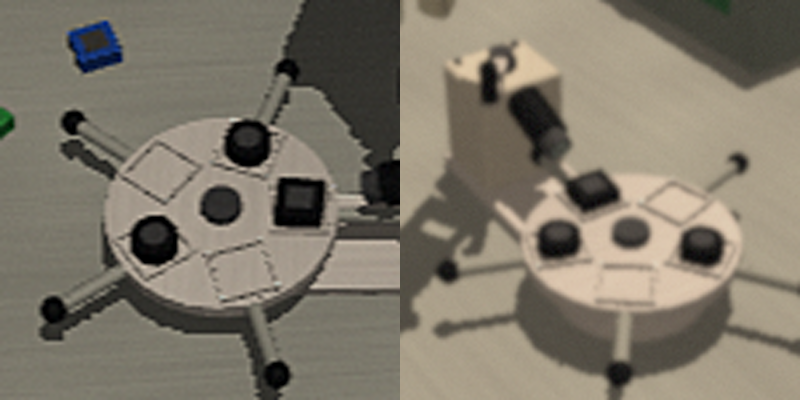

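The arm is out of the way and all samples are in their seats. In the scene half, four balls are clear at (287,69), (72,122), (53,309) and (277,374), and the square is at about (299,200), in line with the lens.

```bash
python3 - <<'E'
from h import *
from scipy.optimize import least_squares
f=np.load('s5.npz')
def fit(c,P,n):
    Q=plane(c,P[:,0],P[:,1],.049)[:,:2]
    o=least_squares(lambda q:np.hypot(*(Q-q).T)-.15,O).x
    a=np.degrees(np.arctan2(*(Q-o).T[::-1]));print(n,o.round(4),((a-86+36)%72-36+86).round(1));return o
c=env.calibration('scene');o=fit(c,np.array([(287,69),(72,122),(53,309),(277,374)])*.2875+[205,185],'scene')
s=env.calibration('side');os=fit(s,np.array([(739-400,163),(448-400,271),(620-400,373)])*.375+[245,200],'side')
# square: dark blob centroid (mid-height of visible block)
for n,cam,img,g,oo in(('scene',c,f['a'],(205+300*.2875,185+200*.2875),o),('side',s,f['b'],(245+194*.375,200+190*.375),os)):
    y,x=np.mgrid[:480,:640];m=((np.hypot(x-g[0],y-g[1])<12)&(img.max(2)<90)).astype(np.uint8)
    k,l,st,ce=cv2.connectedComponentsWithStats(m);i=1+np.argmax(st[1:,4]);d=plane(cam,*ce[i],.066)[:2]-oo
    print(n,st[i],'square ang',np.degrees(np.arctan2(d[1],d[0])).round(1),np.hypot(*d).round(4))
# reader axis from side top corners vs side centre
T=plane(s,[262,290.7,305.4],[225.7,214.8,228.7],.115)[:,:2]
print('reader: ',[np.degrees(np.arctan2(*(v)[::-1])).round(1) for v in ((T[0]+T[1])/2-os,)],
 [np.degrees(np.arctan2(*(v)[::-1])).round(1) for v in (np.array([.530,.0654])-o,np.array([.5338,.1381])-o)])
E
```

```text
scene [ 0.5171 -0.1057] [85.2 85.8 85.4 85.3]
side [ 0.516  -0.1048] [84.7 85.3 85.4]
scene [283 236  16  15 201] square ang 84.4 0.059
side [307 264  20  16 216] square ang 87.3 0.0598
reader:  [np.float64(87.4)] [np.float64(85.7), np.float64(86.1)]
```

The table reads 85.4° against an axis of about 86°, so it's well within tolerance. Now the shutter: lower beside the post and sweep along the lever's arc.

Emit:
apply_moves:
  rows:
    - {"tx": 0,"ty": 0,"tz": 30,"rx": 0,"ry": 0,"rz": 0,"fingers": 0}
    - {"tx": 0,"ty": 0,"tz": 58,"rx": 0,"ry": 0,"rz": 0,"fingers": 0}
    - {"tx": 0,"ty": 0,"tz": 58,"rx": 0,"ry": 0,"rz": 0,"fingers": 0}
    - {"tx": 7.1,"ty": -0.3,"tz": 58,"rx": 0,"ry": 0,"rz": -5,"fingers": 0}
    - {"tx": 14.1,"ty": -1.2,"tz": 58,"rx": 0,"ry": 0,"rz": -10,"fingers": 0}
    - {"tx": 21,"ty": -2.8,"tz": 58,"rx": 0,"ry": 0,"rz": -15,"fingers": 0}
    - {"tx": 27.7,"ty": -4.9,"tz": 58,"rx": 0,"ry": 0,"rz": -20,"fingers": 0}
    - {"tx": 34.2,"ty": -7.6,"tz": 58,"rx": 0,"ry": 0,"rz": -25,"fingers": 0}
    - {"tx": 40.5,"ty": -10.9,"tz": 58,"rx": 0,"ry": 0,"rz": -30,"fingers": 0}
    - {"tx": 46.5,"ty": -14.6,"tz": 58,"rx": 0,"ry": 0,"rz": -35,"fingers": 0}
    - {"tx": 52.1,"ty": -19,"tz": 58,"rx": 0,"ry": 0,"rz": -40,"fingers": 0}
    - {"tx": 52.1,"ty": -19,"tz": 58,"rx": 0,"ry": 0,"rz": -40,"fingers": 0}

```text
time_s: 7.8
eef_pos: [0.4961, 0.0299, 0.1428]
orientation: [-3.054, 0.733, -0.002]
force: [0.8, -0.4, 0.5]
gripper_width: 0.0007
gripper_force: 0.0
```

```bash
cat >> h.py <<'E'
PV=np.array([.532,.102])
def lev():
    p,M=tool();d=p[:2]-PV;print('about pivot r',np.hypot(*d).round(4),'ang',(np.degrees(np.arctan2(d[1],d[0]))%360).round(1))
E
python3 -c "
from h import *
lev()"
```

```text
tcp [0.4961 0.0299 0.1428] yaw -117.0 r 0.1345 ang 98.7 F [ 0.8 -0.4  0.5] w 0.0007 t 7.8 q [-0.54  0.56  0.66  1.97 -0.48  0.78 -1.65]
about pivot r 0.0805 ang 243.5
```

Emit:
apply_moves:
  rows:
    - {"tx": 7.1,"ty": -0.3,"tz": 0,"rx": 0,"ry": 0,"rz": -5,"fingers": 0}
    - {"tx": 14.1,"ty": -1.2,"tz": 0,"rx": 0,"ry": 0,"rz": -10,"fingers": 0}
    - {"tx": 21,"ty": -2.8,"tz": 0,"rx": 0,"ry": 0,"rz": -15,"fingers": 0}
    - {"tx": 27.7,"ty": -4.9,"tz": 0,"rx": 0,"ry": 0,"rz": -20,"fingers": 0}
    - {"tx": 34.2,"ty": -7.6,"tz": 0,"rx": 0,"ry": 0,"rz": -25,"fingers": 0}
    - {"tx": 40.5,"ty": -10.9,"tz": 0,"rx": 0,"ry": 0,"rz": -30,"fingers": 0}
    - {"tx": 46.5,"ty": -14.6,"tz": 0,"rx": 0,"ry": 0,"rz": -35,"fingers": 0}
    - {"tx": 49.5,"ty": -17,"tz": 0,"rx": 0,"ry": 0,"rz": -38,"fingers": 0}
    - {"tx": 51.5,"ty": -18.5,"tz": 0,"rx": 0,"ry": 0,"rz": -40,"fingers": 0}
    - {"tx": 51.5,"ty": -18.5,"tz": 0,"rx": 0,"ry": 0,"rz": -40,"fingers": 0}

```text
time_s: 8.63
eef_pos: [0.549, 0.0236, 0.1421]
orientation: [3.121, 0.353, -0.002]
force: [-1.5, -1.4, 0.1]
gripper_width: 0.0007
gripper_force: 0.3
```

```bash
python3 -c "
from h import *
lev()"
```

```text
tcp [0.549  0.0236 0.1421] yaw -77.1 r 0.1307 ang 75.5 F [-1.5 -1.4  0.1] w 0.0007 t 8.6333 q [-0.37  0.58  0.45  1.82 -0.33  0.81 -1.1 ]
about pivot r 0.0802 ang 282.3
```

Emit:
apply_moves:
  rows:
    - {"tx": 2,"ty": 0,"tz": 0,"rx": 0,"ry": 0,"rz": -2,"fingers": 0}
    - {"tx": 4,"ty": -0.3,"tz": 0,"rx": 0,"ry": 0,"rz": -3,"fingers": 0}
    - {"tx": 6,"ty": -0.5,"tz": 0,"rx": 0,"ry": 0,"rz": -5,"fingers": 0}
    - {"tx": 8,"ty": -0.6,"tz": 0,"rx": 0,"ry": 0,"rz": -6,"fingers": 0}
    - {"tx": 8,"ty": -0.6,"tz": 0,"rx": 0,"ry": 0,"rz": -6,"fingers": 0}
    - {"tx": 8,"ty": -0.6,"tz": 0,"rx": 0,"ry": 0,"rz": -6,"fingers": 0}

```text
time_s: 9.13
eef_pos: [0.5523, 0.0239, 0.1417]
orientation: [3.099, 0.512, -0.017]
force: [-7.7, -2.8, 6.4]
gripper_width: 0.0004
gripper_force: 4.5
```

```bash
python3 -c "
from h import *
lev()"
```

```text
tcp [0.5523 0.0239 0.1417] yaw -71.2 r 0.1319 ang 74.2 F [-7.7 -2.8  6.4] w 0.0004 t 9.1333 q [-0.35  0.59  0.42  1.8  -0.31  0.83 -1.02]
about pivot r 0.0807 ang 284.6
```

Force has jumped to about 8 N, so the lever is probably at its stop. I'll back off, lift away, and check with a picture.

Emit:
apply_moves:
  rows:
    - {"tx": -5,"ty": 0,"tz": 0,"rx": 0,"ry": 0,"rz": 0,"fingers": 0}
    - {"tx": -15,"ty": 0,"tz": 0,"rx": 0,"ry": 0,"rz": 0,"fingers": 0}
    - {"tx": -30,"ty": 0,"tz": 0,"rx": 0,"ry": 0,"rz": 0,"fingers": 0}
    - {"tx": -30,"ty": 0,"tz": -30,"rx": 0,"ry": 0,"rz": 0,"fingers": 0}
    - {"tx": -30,"ty": 0,"tz": -70,"rx": 0,"ry": 0,"rz": 0,"fingers": 0}
    - {"tx": -60,"ty": 0,"tz": -100,"rx": 0,"ry": 0,"rz": 0,"fingers": 0}
    - {"tx": -90,"ty": 0,"tz": -120,"rx": 0,"ry": 0,"rz": 0,"fingers": 0}
    - {"tx": -100,"ty": 30,"tz": -130,"rx": 0,"ry": 0,"rz": 0,"fingers": 0}
    - {"tx": -100,"ty": 70,"tz": -130,"rx": 0,"ry": 0,"rz": 0,"fingers": 0}
    - {"tx": -100,"ty": 110,"tz": -130,"rx": 0,"ry": 0,"rz": 0,"fingers": 0}
    - {"tx": -100,"ty": 140,"tz": -130,"rx": 0,"ry": 0,"rz": 0,"fingers": 0}
    - {"tx": -100,"ty": 140,"tz": -130,"rx": 0,"ry": 0,"rz": 0,"fingers": 0}

```text
time_s: 10.13
eef_pos: [0.5089, -0.1468, 0.2727]
orientation: [3.094, 0.498, 0.004]
force: [-0.1, -0.5, -0.5]
gripper_width: 0.0006
gripper_force: 0.0
```

```bash
python3 - <<'E'
from h import *
tool()
a=env.snapshot('scene')[0];np.savez('s6.npz',a=a)
cv2.imwrite('pics/end.png',cv2.resize(a[180:305,205:375],(800,588),interpolation=cv2.INTER_CUBIC)[...,::-1])
E
```

```text
tcp [ 0.5089 -0.1468  0.2727] yaw -71.7 r 0.0444 ang -99.7 F [-0.1 -0.5 -0.5] w 0.0006 t 10.1333 q [-0.13  0.41  0.54  1.71 -0.23  1.09 -0.78]
```

View pics/end.png

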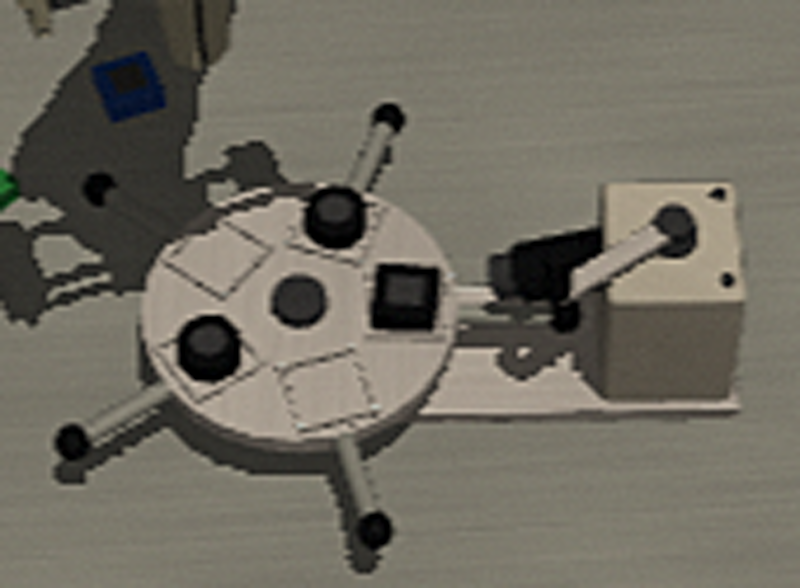

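The table is unchanged, with the square at (405,297) facing the lens. The lever has swung across and now runs from the pivot at (672,230) to about (572,285). I'll measure its angle from the bar's edges before and after, and compare the difference.

```bash
python3 - <<'E'
from h import *
c=env.calibration('scene')
def bar(img,a):
    # bright bar: rows around pivot at radii 45..65 mm, z=.13; angular profile of brightness
    th=np.radians(np.arange(a-30,a+30,.5));g=cv2.cvtColor(img,cv2.COLOR_RGB2GRAY).astype(np.float32);o=[]
    for r in (.04,.046,.052,.058,.064):
        P=np.stack([PV2[0]+r*np.cos(th),PV2[1]+r*np.sin(th),0*th+.13],-1);uv=proj(c,P).astype(np.float32)
        o.append(cv2.remap(g,uv[:,:1],uv[:,1:],cv2.INTER_LINEAR)[:,0])
    return np.degrees(th),np.array(o)
PV2=np.array([.517,-.1055])+.208*np.array([np.cos(np.radians(86)),np.sin(np.radians(86))]);print(PV2,proj(c,[*PV2,.13]))
for n,img,a in(('before',np.load('s3.npz')['p'],229),('after',np.load('s6.npz')['a'],300)):
    t,o=bar(img,a);print(n);print(t[::8].astype(int));print(o[:,::8].astype(int))
s=800/170
def L(e): 
    q=np.array(e,float)/s+[205,180];Q=plane(c,q[:,0],q[:,1],.13)[:,:2];d=Q[0]-Q[1];return np.degrees(np.arctan2(d[1],d[0]))%360
print('before edges',L([(570,160),(655,208)]),L([(556,170),(640,226)]),'after edges',L([(578,268),(650,227)]),L([(575,300),(665,248)]))
E
```

```text
[0.53150935 0.10199332] [348.31734417 227.77784954]
before
[199 203 207 211 215 219 223 227 230 235 239 243 247 251 255]
[[127 128 125 126 130 142 157 156 162 149  98  59  55  62  85]
 [125 125 126 129 129 129 155 156 161 141  86  98 124 132 132]
 [124 124 125 127 129 128 147 158 161 133  82 119 126 126 126]
 [122 123 123 124 126 127 139 157 160 125  79 129 126 127 127]
 [119 121 122 123 124 123 136 157 159 111  83 131 127 125 125]]
after
[270 274 278 282 286 290 294 298 302 306 310 314 318 322 326]
[[ 79  90 100 111 106 144 155 157 158 130  72  88 156 156 154]
 [ 12   6   4   6   3 106 161 157 158 126  53 144 158 154 154]
 [ 10   1   7  10   6  65 161 158 156 124  89 141 158 158 158]
 [ 55   3  10  11  10  15 133 158 158  98  30 105 155 157 127]
 [101   1  11  11  11   0 124 157 163  77  52  51  67  82  75]]
before edges 229.68991563647805 225.11711699776032 after edges 300.53913390832383 300.7068187270729
```

The lever now points about 299°, up from about 229°. That puts the joint at roughly 1.23 rad, and with the force rise it is at its stop. The table hasn't moved, so I'm handing in.

```bash
python3 -c "
from bench import env
print(env.job_done())"
```

```text
the job is handed in; nothing more can be done
None
```

I turned the table until the square sample faced the lens (about 1 mm off by the camera), pushed the shutter lever to its far stop (about 1.23 of 1.25 rad), and handed the job in; no pass/fail verdict came back.

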